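Free the index table with a block set on it

ROBOT

A 6-joint arm with a two-finger parallel gripper is mounted at the origin on a cart in front of the work surface, level with it; the furniture and walls round the work are solid. World frame = base frame: x ahead of the robot, y to its left, z up, the work surface at z = 0. Lengths are in m, angles in degrees, forces in N, time in s.
With the tool pointing down it reaches from about 0.325 to 0.85 m from the base axis. Payload 15.5 kg.
Tool frame: the origin (TCP) lies midway between the tips of the shut fingers; the grasp point (between the pads) lies r.grip_point_offset behind it (r.grip_point_offset is the distance from the TCP to the grasp point, in m); z points along the fingers, y is the line along which they close (so a half turn about z gives the same grasp; the last joint's range is limited). The gripper opens to 91 mm and grips with 3 to 60 N. Pads are 32 mm wide; open, the fingers measure 118 mm over their backs; the gripper's body (76 mm by 178 mm) begins 60 mm behind the grasp point.
Start: joints at [58.814, 28.281, 77.091, -0, 74.628, -5.472], TCP at [0.271, 0.563, 0.214] pointing down, gripper open.
Joint ranges: [-166.48, 166.48], [-47.26, 123.95], [12.59, 153.08], [-70.14, 250.14], [6.76, 159.57], [-176.63, 176.63]. Speed limits (degrees/s): [108.29, 108.29, 147.25, 172.46, 172.46, 172.46].

INTERFACE

Orientations are given as a 3x3 rotation matrix whose columns are the frame's x, y, z axes.
In Python, from workcell import r gives the robot as it stands.
- The arm moves only by the shell command python3 -m pendant 'ROWS' [OPENING] [FORCE]. ROWS is JSON, a list of rows, each a list of 2 entries, a list of its own where there are three numbers: the shift along the tool's x, y, z in mm, then the turn about the tool's z in degrees. A call has 1 to 20 rows; each row is the pose to reach, as a shift and turn from the pose commanded when the call began, along the tool's axes at that moment; what a row does not reach only later rows make up. A row lasts 1/10 s, in which the tool goes at most 50 mm and 8.59 degrees, less where a joint would pass 70% of its speed; a pose out of reach is approached as far as the arm can. A call with a gripper value outside its range is refused whole. OPENING is the opening, from 0 (shut) to 1 (fully open), set as the call begins (- or left out, the last holds). The fingers move at their own pace and stop on an object; FORCE is the grip in N (left out, the last holds). Time passes only in rows, so rows that repeat a pose let the fingers close. It gives the time, the measured TCP pose, the force, the opening and the grip force at its end, in the units of the state.
- r.observe(): the state, without advancing time (a new reading comes with each control period).
- r.get_image(name): name is "side" or "top"; returns (picture, depth): 480x640x3 uint8, red, green, blue; 480x640 float32, m along the optical axis (not along the pixel's ray), 0 where there is no reading.
- r.camera_info(name): a dict with "intrinsics" (3x3 intrinsics, pixels), "k1" (the pictures are not rectified: a ray, as slopes to the right and down, at radius r is drawn at 1 + k1 r^2 times it, then the intrinsics apply), "rvec" (rotation vector, rad) and "tvec" (3), from world to camera coordinates, as OpenCV has them. Camera axes: x right, y down, z forward; pixel columns grow to the right and rows downward; lengths in m; the calibration is good to about 2 mm. A picture is of the moment at which its call begins. camera_info takes no time and is no camera call.
- r.hand_in(): hands the job in; it is judged then, once.
Trained networks look in the newest picture that a camera, given by its name, has taken for a name from the list of things; names that differ only in an ending like _2 or _b are one class to them, and where a whole thing is asked for, a point or a joint stands for the part that bears it (a point fixed in the world has none). Each returns a list of dicts, best first, with "p" (0 to 1); they miss things now and then, are a little off and sometimes report something else, mostly with a low value. They report only what shows in the picture. A call takes as long as a camera call.
- r.recognise(camera, label): "uv" ([column, row] in pixels, amid what is visible of it).
- r.silhouettes(camera, label): "mask" (480x640 bool, what is visible of it) and "uv" ([column, row] in pixels, amid what is visible of it).
The state is a dict: "time": time; "joints": joint angles; "joint_vel": joint speeds; "effort": joint torques, N m; "tool_pos": TCP position; "tcp_rot": TCP orientation; "wrist_force": force on the tool from outside, world axes, zero at the start; "moment": the same for the moment, N m; "gripper_width": finger opening in m; "grasp_force": force on a finger pad.
Only numpy, scipy, OpenCV 4.12 (cv2) and the standard library are available. Lean on these libraries where they do the work, as an engineer would, in place of code of your own. Each camera call takes 0.05 s, during which the arm holds its last target. There are 200 camera calls.

TASK

Set the wooden block flat and centred on the small raised pad in the middle of the index table and let go of it. Then pull the red knob of the sprung index plunger all the way up, so that its pin is clear of the hole in the steel plate, and finish while still holding it up there, so that I can turn the table by hand. The block must stay lying on the pad, and the other things on the bench stay where they are.

Things in the scene. Friction and masses are not known exactly. Their poses are not given: they have to be found in the camera images.
- wood_block: plain light-brown wooden block, 55 (its x) x 82 (its y) x 22 (z) mm, 0.12 kg or so, loose on the bench; origin at the centre of its underside
- index_table: index table fixed to the bench: round steel plate, 220 mm across, top 30 mm above the bench, 12 brass-bushed holes near the rim. On its -y side a grey bracket (66 mm high, reaching 153 mm from the middle; dark barrel on it to 83 mm) carries the plunger, 100 mm from the middle. Origin on the bench under the plate's middle, z up; its place and yaw change; the plate does not turn in this job
- pad_top (a point): centre of the flat top of the raised pad, which is 32 mm across and 60 mm above the bench (30 mm above the plate); its axes are the table's, so the plunger lies toward its -y
- knob (a point): middle of the grip of the plunger's red knob: an upright cylinder 24 mm across and 26 mm high, with its top 118 mm above the bench when seated; the point is 13 mm below the top and rises with the knob; its x and y axes are the table's
- pin_tip (a point): lower end of the plunger's 8 mm steel pin; seated it stands 10 mm deep in the hole of the plate
- plunger (a joint): how far the plunger is pulled straight up, in m: 0 seated, 0.016 at its stop (pin tip 6 mm above the plate). The spring pulls it back down with about 6 N when seated, rising to about 12 N at the stop; it does not latch and snaps back when let go
- pumice: black pumice block, 42 x 62 x 28 mm, loose bystander; origin at the centre of its underside. It and the wooden block may change places
- loupe: small black and silver folding loupe, 26 x 61 x 16 mm, loose bystander at the back
- tweezers: dark tweezers lying on the bench, 13 x 137 x 9 mm, loose bystander
- stone_dish_1: little white dish with coloured stones, 53 mm across and 14 mm high, loose bystander at the back left

How it is judged:
By the outcome, as a careful person would: the job done as asked, in the order asked, and still so for the second after the job is handed in, while the arm keeps its last pose, push and grip.
It also fails if it takes over 54 s, if anything falls off the work surface, if the arm or the gripper's body presses on something with over 40 N, if the wrist force passes 120 N, or if a joint passes its speed limit or range.

## Working session

There is one attempt and no reset: what is moved stays moved. The work goes in short steps, Python scripts to look and compute and a shell command to move; the robot and the scene stay as the last step left them, time stands still between calls to the robot, and variables do not carry over. Pictures are saved under pics/ and viewed, at most 10 in all, crops included, and the job is handed in when it is done.

```bash
mkdir -p pics; cat > h.py <<'E'
import numpy as np, cv2
from workcell import r
def cam(n):
    c=r.camera_info(n); K=np.array(c["intrinsics"],float); R=cv2.Rodrigues(np.array(c["rvec"],float))[0]; t=np.array(c["tvec"],float).ravel()
    return K,float(c["k1"]),R,t
def cloud(n,uv,d):
    K,k1,R,t=cam(n); uv=np.asarray(uv,np.float64).reshape(-1,1,2)
    xy=cv2.undistortPoints(uv,K,np.array([k1,0,0,0.]),None,None).reshape(-1,2)
    P=np.c_[xy,np.ones(len(xy))]*np.asarray(d).reshape(-1,1)
    return (P-t)@R
def maskcloud(n,m,depth):
    v,u=np.nonzero(m&(depth>0)); return cloud(n,np.c_[u,v],depth[v,u])
def ray(n,uv,z):
    a=cloud(n,[uv],[1.])[0]; K,k1,R,t=cam(n); c=-R.T@t
    return c+(a-c)*(z-c[2])/(a[2]-c[2])
def save(n,f):
    im,d=r.get_image(n); cv2.imwrite(f,im[:,:,::-1]); return im,d
E
python3 - <<'E'
from h import *
for n in("top","side"):
    im,d=save(n,f"pics/{n}0.png")
    K,k1,R,t=cam(n); print(n,(-R.T@t).round(3),R[2].round(2))
    for l in ("wood_block","index_table","knob","pumice","pad_top","pin_tip","loupe","tweezers","stone_dish_1"):
        for s in r.silhouettes(n,l)[:2]:
            P=maskcloud(n,s["mask"],d)
            print(l,round(s["p"],2),np.round(s["uv"]),s["mask"].sum(), np.median(P,0).round(3) if len(P) else None, np.percentile(P,[2,98],axis=0).round(3).tolist() if len(P) else None)
s=r.observe(); print(s["tcp_rot"],r.grip_point_offset,s["gripper_width"])
E
```

```text
top [0.358 0.02  1.168] [ 0.18  0.01 -0.98]
wood_block 0.8 [225. 278.] 1093 [0.508 0.235 0.022] [[0.468, 0.199, 0.002], [0.55, 0.274, 0.027]]
index_table 0.91 [429. 268.] 9360 [ 0.509 -0.187  0.031] [[0.407, -0.301, 0.018], [0.604, -0.086, 0.071]]
knob 0.7 [479. 241.] 133 [ 0.546 -0.272  0.118] [[0.537, -0.283, 0.097], [0.557, -0.264, 0.121]]
pumice 0.85 [300. 278.] 629 [0.501 0.078 0.028] [[0.479, 0.048, 0.011], [0.523, 0.108, 0.033]]
pad_top 0.7 [432. 268.] 9334 [ 0.509 -0.186  0.031] [[0.408, -0.301, 0.016], [0.604, -0.085, 0.071]]
pad_top 0.66 [321. 236.] 17 [0.595 0.033 0.009] [[0.59, 0.026, -0.001], [0.64, 0.143, 0.013]]
pin_tip 0.66 [479. 240.] 117 [ 0.547 -0.272  0.118] [[0.537, -0.283, 0.105], [0.557, -0.264, 0.121]]
loupe 0.8 [240. 194.] 285 [0.683 0.211 0.014] [[0.665, 0.185, 0.001], [0.699, 0.238, 0.02]]
tweezers 0.56 [274. 216.] 7 [0.637 0.14  0.003] [[0.636, 0.135, -0.001], [0.64, 0.144, 0.007]]
tweezers 0.47 [429. 269.] 9178 [ 0.509 -0.187  0.031] [[0.41, -0.3, 0.026], [0.602, -0.086, 0.071]]
stone_dish_1 0.71 [174. 191.] 464 [0.706 0.352 0.006] [[0.68, 0.327, -0.001],
[... 342 characters left out ...]
0.317, 0.009], [0.604, -0.086, 0.08]]
pumice 0.64 [296. 230.] 353 [0.502 0.069 0.027] [[0.48, 0.046, 0.008], [0.523, 0.103, 0.033]]
pad_top 0.61 [286. 326.] 6697 [ 0.515 -0.198  0.03 ] [[0.411, -0.317, 0.01], [0.604, -0.088, 0.081]]
loupe 0.63 [369. 198.] 163 [0.685 0.213 0.014] [[0.669, 0.184, 0.0], [0.7, 0.241, 0.02]]
tweezers 0.67 [331. 254.] 35 [0.598 0.042 0.005] [[0.59, 0.023, -0.003], [0.611, 0.064, 0.013]]
stone_dish_1 0.58 [376. 164.] 185 [0.704 0.357 0.006] [[0.681, 0.329, -0.001], [0.727, 0.375, 0.016]]
[[-9.00977303e-01  4.33866221e-01 -2.56911211e-05]
 [ 4.33866222e-01  9.00977304e-01  1.80283213e-06]
 [ 2.39293050e-05 -9.52219882e-06 -1.00000000e+00]] 0.0188 0.09088062701654087
```

View pics/top0.png

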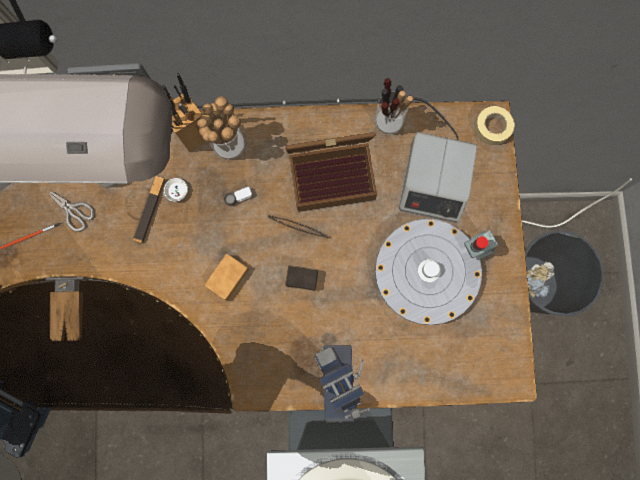

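View pics/side0.png

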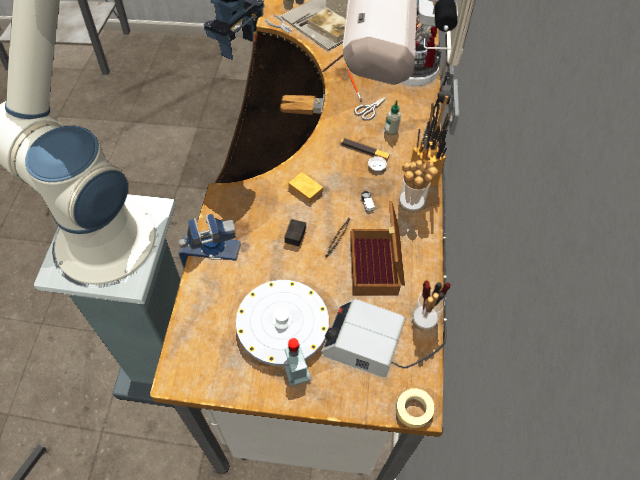

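The top view shows the wooden block at (227,278), the pumice at (303,278), the pad at (430,269) and the knob at (480,242), with a grey box behind it at (440,175) and a vise at (340,380). The side view agrees: block (305,187), pad (282,320), knob (293,345).

```bash
cat > m.py <<'E'
from h import *
def rect(n,l,zt):
    im,d=r.get_image(n); s=r.silhouettes(n,l)[0]; m=cv2.dilate(s["mask"].astype(np.uint8),np.ones((5,5)))>0
    P=maskcloud(n,m,d); P=P[abs(P[:,2]-zt)<.007]
    (c,wh,a)=cv2.minAreaRect((P[:,:2]*1000).astype(np.float32)); 
    if wh[0]>wh[1]: wh=wh[::-1]; a+=90   # a = dir of short side
    print(n,l,"c",np.round(c,1),"mean",(P[:,:2].mean(0)*1000).round(1),"wh",np.round(wh,1),"short-dir",round(a,1),"z",np.median(P[:,2]).round(4)); 
E
python3 - <<'E'
from m import *
for n in("top","side"):
    rect(n,"wood_block",.022); rect(n,"pumice",.028)
    im,d=r.get_image(n); v,u=np.mgrid[0:480,0:640]
    P=maskcloud(n,d>0,d); C=im[d>0].astype(int)
    near=np.hypot(P[:,0]-.505,P[:,1]+.187)<.04
    Q=P[near&(abs(P[:,2]-.06)<.006)]; print(n,"pad",len(Q),Q.mean(0).round(4),cv2.minEnclosingCircle((Q[:,:2]*1000).astype(np.float32)))
    pl=P[(np.hypot(P[:,0]-.505,P[:,1]+.187)<.13)&(abs(P[:,2]-.03)<.005)]
    print("plate",len(pl),cv2.minEnclosingCircle((pl[:,:2]*1000).astype(np.float32)),np.median(pl[:,2]).round(4))
    red=(C[:,0]>150)&(C[:,1]<70)&(C[:,2]<70)&(np.hypot(P[:,0]-.546,P[:,1]+.272)<.04)
    K=P[red]; T=K[K[:,2]>.113]; print("knob",len(K),len(T),T.mean(0).round(4),cv2.minEnclosingCircle((T[:,:2]*1000).astype(np.float32)))
    b=(np.hypot(P[:,0]-.546,P[:,1]+.272)<.11)&(P[:,2]>.035)
    B=P[b]
    for z in(.05,.063,.08,.1,.12): 
        s=B[(B[:,2]>z)&(B[:,0]>.58)]; print(z,len(s),(s.min(0).round(3),s.max(0).round(3)) if len(s) else "")
    w=P[(P[:,0]>.55)&(P[:,0]<.8)&(P[:,1]<-.1)&(P[:,1]>-.35)&(P[:,2]>.04)&(np.hypot(P[:,0]-.546,P[:,1]+.272)>.05)]
    print("box",w.min(0).round(3),w.max(0).round(3))
E
```

```text
top wood_block c [509.7 236.2] mean [508.8 236.1] wh [56.  81.7] short-dir 55.1 z 0.0225
top pumice c [502.5  78.6] mean [502.2  78.6] wh [42.2 62.1] short-dir 170.0 z 0.0283
top pad 203 [ 0.5075 -0.1842  0.0604] ((507.599365234375, -184.43722534179688), 16.411102294921875)
plate 7973 ((515.2705078125, -180.1989288330078), 118.43631744384766) 0.0309
knob 101 97 [ 0.5474 -0.2743  0.1187] ((547.7980346679688, -274.5176696777344), 10.861679077148438)
0.05 538 (array([ 0.58 , -0.303,  0.05 ]), array([ 0.655, -0.197,  0.098]))
0.063 462 (array([ 0.611, -0.265,  0.063]), array([ 0.655, -0.207,  0.098]))
0.08 235 (array([ 0.619, -0.265,  0.08 ]), array([ 0.655, -0.212,  0.098]))
0.1 0 
0.12 0 
box [ 0.611 -0.289  0.04 ] [ 0.789 -0.131  0.099]
side wood_block c [509.1 236. ] mean [509.1 234.4] wh [58.7 86.4] short-dir 55.2 z 0.0216
side pumice c [501.7  77.5] mean [501.9  76.2] wh [42.6 64.6] short-dir 171.0 z 0.0278
side pad 134 [ 0.5083 -0.1859  0.0592] ((509.3662109375, -184.69766235351562), 16.671173095703125)
plate 5214 ((511.774658203125, -192.28713989257812), 120.64055633544922) 0.0301
knob 70 65 [ 0.5491 -0.2773  0.1182] ((549.0949096679688, -276.81182861328125), 10.665163040161133)
0.05 395 (array([ 0.581, -0.309,  0.05 ]), array([ 0.656, -0.203,  0.096]))
0.063 322 (array([ 0.581, -0.309,  0.063]), array([ 0.656, -0.209,  0.096]))
0.08 159 (array([ 0.621, -0.267,  0.08 ]), array([ 0.655, -0.217,  0.096]))
0.1 0 
0.12 0 
box [ 0.552 -0.323  0.04 ] [ 0.791 -0.137  0.099]
```

```bash
cat > go.py <<'E'
import sys
from h import *
# go.py x y z yawOfToolY(mod 180): prints shift (tool axes, mm) and turn
x,y,z,a=map(float,sys.argv[1:5]); s=r.observe(); R=np.array(s["tcp_rot"]); p=np.array(s["tool_pos"])*1000
cur=np.degrees(np.arctan2(R[1,1],R[0,1])); t=(cur-a+90)%180-90
print("shift",(R.T@(np.array([x,y,z])-p)).round(1),"turn",round(t,1),"pos",p.round(1),"yaw",round(cur,1),"t",s["time"],"F",np.round(s["wrist_force"],1),"w",s["gripper_width"],"g",s["grasp_force"],"j",np.round(s["joints"],0))
E
python3 go.py 509.5 236 80 55.1
```

```text
shift [-356.6 -191.3  133.9] turn 9.2 pos [271.2 563.1 213.9] yaw 64.3 t 1.5 F [ 0.2 -1.   0.2] w 0.09118457439389194 g 0.0 j [59. 28. 77. -0. 75. -5.]
```

```bash
python3 -m pendant '[[[-36,-19,5],1],[[-72,-38,15],2],[[-108,-57,25],3],[[-144,-76,40],4],[[-180,-95,55],5],[[-216,-114,70],6],[[-252,-133,85],7],[[-288,-152,100],8],[[-320,-170,115],9],[[-345,-184,130],9.2],[[-356.6,-191.3,133.9],9.2],[[-356.6,-191.3,133.9],9.2],[[-356.6,-191.3,133.9],9.2],[[-356.6,-191.3,133.9],9.2]]' 1; python3 go.py 509.5 236 3.5 55.1
```

```text
time: 2.9
tool_pos: [0.5091, 0.2371, 0.0807]
tcp_rot: [[-0.821, 0.571, 0.001], [0.571, 0.821, 0.0], [-0.0, 0.001, -1.0]]
wrist_force: [-0.5, -0.2, 0.0]
gripper_width: 0.0911
grasp_force: 0.0
shift [-0.9 -0.8 77.2] turn 0.1 pos [509.1 237.1  80.7] yaw 55.2 t 2.9 F [-0.5 -0.2  0. ] w 0.09112728393961447 g 0.0 j [ 19.  33.  94.   0.  53. -36.]
```

```bash
python3 -m pendant '[[[-0.5,-0.5,25],0],[[-0.5,-0.5,50],0],[[-0.5,-0.5,68],0],[[-0.5,-0.5,77],0],[[-0.5,-0.5,77],0],[[-0.5,-0.5,77],0]]' 1 && python3 -m pendant '[[[0,0,0],0],[[0,0,0],0],[[0,0,0],0],[[0,0,0],0],[[0,0,0],0],[[0,0,0],0],[[0,0,0],0],[[0,0,0],0]]' 0 25; python3 go.py 509.5 236 3.5 55.1
```

```text
time: 3.5
tool_pos: [0.5098, 0.2359, 0.0038]
tcp_rot: [[-0.82, 0.572, 0.001], [0.572, 0.82, 0.0], [-0.0, 0.001, -1.0]]
wrist_force: [-0.4, 0.0, 1.3]
gripper_width: 0.0913
grasp_force: 0.0
time: 4.3
tool_pos: [0.5097, 0.2354, 0.0032]
tcp_rot: [[-0.82, 0.572, 0.0], [0.572, 0.82, 0.0], [-0.0, 0.0, -1.0]]
wrist_force: [-0.4, 0.0, 5.8]
gripper_width: 0.0549
grasp_force: 25.0
shift [ 0.5  0.4 -0.3] turn -0.0 pos [509.7 235.4   3.2] yaw 55.1 t 4.3 F [-0.4  0.   5.8] w 0.054851545465986876 g 25.00167578458786 j [ 19.  40.  97.  -0.  43. -36.]
```

```bash
python3 -m pendant '[[[0,0,-20],0],[[0,0,-50],0],[[0,0,-85],0],[[0,0,-115],0],[[0,0,-125],0],[[0,0,-125],0]]' && python3 go.py 508 -184.5 110 24
```

```text
time: 4.9
tool_pos: [0.5101, 0.2355, 0.1289]
tcp_rot: [[-0.82, 0.572, 0.002], [0.572, 0.82, 0.001], [-0.001, 0.002, -1.0]]
wrist_force: [-0.1, -0.4, -2.0]
gripper_width: 0.0547
grasp_force: 25.0
shift [-238.6 -345.7   18.6] turn 31.1 pos [510.1 235.5 128.9] yaw 55.1 t 4.9 F [-0.1 -0.4 -2. ] w 0.05470251354898812 g 24.999129474163055 j [ 19.  29.  92.  -0.  59. -36.]
```

```bash
python3 -m pendant '[[[-8,-12,0],1],[[-24,-35,0],3],[[-45,-65,0],6],[[-65,-95,0],9],[[-86,-125,0],12],[[-107,-155,0],15],[[-128,-185,0],18],[[-149,-215,0],21],[[-170,-245,0],24],[[-190,-275,0],27],[[-210,-305,5],29],[[-225,-328,12],30.5],[[-234,-340,18],31.1],[[-238.6,-345.7,18.6],31.1],[[-238.6,-345.7,18.6],31.1],[[-238.6,-345.7,18.6],31.1],[[-238.6,-345.7,18.6],31.1]]' && python3 go.py 508 -184.5 63.5 24
cat > chk.py <<'E'
from m import *
import sys
for n in("top","side"):
    im,d=r.get_image(n)
    for l in sys.argv[2:]:
        ss=r.silhouettes(n,l)[:1]
        for s in ss:
            P=maskcloud(n,s["mask"],d); print(n,l,round(s["p"],2),np.round(s["uv"]),np.median(P,0).round(4),"hi",np.percentile(P[:,2],[5,50,95]).round(4))
    cv2.imwrite(f"pics/{sys.argv[1]}_{n}.png",cv2.resize(im[180:420,180:560] ,None,fx=2,fy=2)[:,:,::-1])
E
python3 chk.py a wood_block
```

```text
time: 6.6
tool_pos: [0.5074, -0.1837, 0.1095]
tcp_rot: [[-0.408, 0.913, -0.0], [0.913, 0.408, 0.0], [0.0, 0.0, -1.0]]
wrist_force: [1.1, 0.4, -1.1]
gripper_width: 0.0551
grasp_force: 25.0
shift [-1.   0.2 46. ] turn 0.1 pos [ 507.4 -183.7  109.5] yaw 24.1 t 6.6 F [ 1.1  0.4 -1.1] w 0.05509658384647377 g 24.99909996986389 j [-26.  29.  96.   0.  55. -50.]
side wood_block 0.71 [281. 307.] [ 0.5137 -0.204   0.1275] hi [0.1128 0.1275 0.1315]
```

View pics/a_side.png

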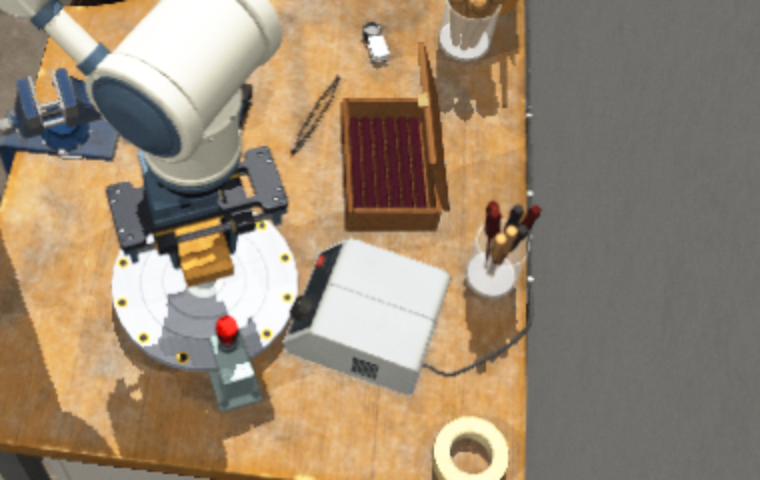

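The side crop shows the block held level over the pad (around (205,255) in the crop), clear of the red knob at (228,330).

```bash
python3 -m pendant '[[[-0.5,0,15],0],[[-1,0,30],0],[[-1,0,40],0],[[-1,0,43],0],[[-1,0,45],0],[[-1,0,45],0],[[-1,0,45],0],[[-1,0,46],0],[[-1,0,46.5],0],[[-1,0,46.5],0]]' && python3 go.py 508 -184.5 63 24
```

```text
time: 7.8
tool_pos: [0.5079, -0.1857, 0.0631]
tcp_rot: [[-0.407, 0.914, 0.0], [0.914, 0.407, -0.0], [-0.0, 0.0, -1.0]]
wrist_force: [-0.4, 0.0, 2.9]
gripper_width: 0.0548
grasp_force: 25.0
shift [1.  0.5 0.1] turn -0.0 pos [ 507.9 -185.7   63.1] yaw 24.0 t 7.8 F [-0.4  0.   2.9] w 0.05479866396349501 g 25.000094175338745 j [-26.  33.  98.   0.  49. -50.]
```

```bash
python3 -m pendant '[[[0.5,0,0.2],0],[[0.5,0,0.2],0],[[0.5,0,0.2],0],[[0.5,0,0.2],0],[[0.5,0,0.2],0],[[0.5,0,0.2],0]]' 0.85 && python3 -m pendant '[[[0,0,-10],0],[[0,0,-35],0],[[0,0,-70],0],[[0,0,-110],0],[[20,0,-130],0],[[60,0,-130],0],[[100,0,-130],0],[[140,0,-130],0],[[170,0,-130],0],[[180,0,-130],0],[[180,0,-130],0],[[180,0,-130],0]]' && python3 chk.py b wood_block knob pumice; python3 - <<'E'
from m import *
for n in("top","side"):
    im,d=r.get_image(n); P=maskcloud(n,d>0,d)
    Q=P[(np.hypot(P[:,0]-.508,P[:,1]+.1845)<.06)&(abs(P[:,2]-.082)<.008)]
    if len(Q)>20:
        A=np.c_[Q[:,:2]-Q[:,:2].mean(0),np.ones(len(Q))]; print(n,len(Q),cv2.minAreaRect((Q[:,:2]*1000).astype(np.float32)),"plane",np.linalg.lstsq(A,Q[:,2],rcond=None)[0].round(4))
E
```

```text
time: 8.4
tool_pos: [0.5076, -0.1851, 0.0627]
tcp_rot: [[-0.407, 0.914, -0.0], [0.914, 0.407, 0.0], [0.0, -0.0, -1.0]]
wrist_force: [-0.9, -0.0, 0.5]
gripper_width: 0.0771
grasp_force: 0.0
time: 9.6
tool_pos: [0.4352, -0.0214, 0.1931]
tcp_rot: [[-0.407, 0.914, 0.001], [0.914, 0.407, -0.0], [-0.001, 0.001, -1.0]]
wrist_force: [0.5, -0.8, 1.1]
gripper_width: 0.0779
grasp_force: 0.0
top wood_block 0.82 [448. 262.] [ 0.5154 -0.2129  0.0828] hi [0.0773 0.0828 0.0863]
top knob 0.69 [482. 244.] [ 0.5469 -0.2725  0.1177] hi [0.1015 0.1177 0.122 ]
top pumice 0.46 [287. 277.] [0.5052 0.1049 0.0283] hi [0.0251 0.0283 0.0324]
side wood_block 0.9 [281. 313.] [ 0.5089 -0.1922  0.0811] hi [0.0733 0.0811 0.085 ]
side knob 0.7 [293. 344.] [ 0.5495 -0.2781  0.1164] hi [0.0906 0.1164 0.1205]
side pumice 0.8 [295. 231.] [0.5022 0.0693 0.0263] hi [0.0057 0.0263 0.0319]
top 321 ((517.0953369140625, -208.35350036621094), (55.74917984008789, 34.05762481689453), 21.511253356933594) plane [0.0013 0.0277 0.0826]
side 787 ((507.55352783203125, -187.25119018554688), (53.527374267578125, 85.48121643066406), 23.968036651611328) plane [-0.0031  0.0119  0.0812]
```

View pics/b_side.png

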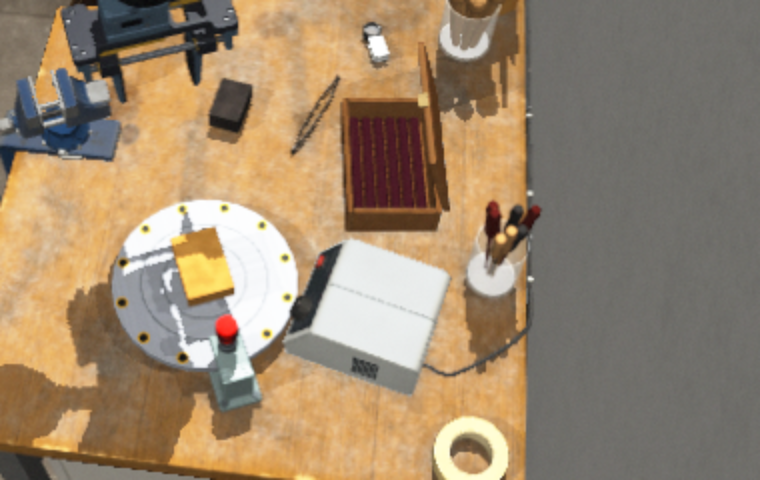

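The block lies flat on the pad (crop (205,262)), nothing else moved. Now I go over the knob.

```bash
python3 go.py 548.2 -275.3 150 24
```

```text
shift [-278.7    0.6   42.6] turn -0.0 pos [434.4 -20.9 192.7] yaw 24.0 t 10.1 F [0.9 0.5 0.3] w 0.07765190018837081 g 0.0 j [-11.  15. 104.  -0.  61. -35.]
```

```bash
python3 -m pendant '[[[-15,0,0],0],[[-45,0,0],0],[[-80,0,0],0],[[-115,0,0],0],[[-150,0,0],0],[[-185,0,0],0],[[-220,0,5],0],[[-250,0,15],0],[[-270,0.6,28],0],[[-278.7,0.6,40],0],[[-278.7,0.6,42.6],0],[[-278.7,0.6,42.6],0],[[-278.7,0.6,42.6],0],[[-278.7,0.6,42.6],0]]' 0.55 && python3 go.py 548.2 -275.3 88 24; python3 chk.py c knob wood_block
```

```text
time: 11.5
tool_pos: [0.5483, -0.2745, 0.1509]
tcp_rot: [[-0.407, 0.913, 0.001], [0.913, 0.407, -0.0], [-0.001, 0.0, -1.0]]
wrist_force: [0.2, 0.1, 1.0]
gripper_width: 0.0499
grasp_force: 0.0
shift [-0.7 -0.5 62.9] turn 0.0 pos [ 548.3 -274.5  150.9] yaw 24.0 t 11.5 F [0.2 0.1 1. ] w 0.04990010511988377 g 0.0 j [-32.  31.  83.   0.  66. -56.]
top wood_block 0.64 [440. 262.] [ 0.5166 -0.1983  0.0828] hi [0.0793 0.0828 0.0861]
side knob 0.75 [286. 347.] [ 0.5308 -0.2585  0.0304] hi [0.0133 0.0304 0.083 ]
side wood_block 0.63 [289. 330.] [ 0.5334 -0.2212  0.0709] hi [0.061  0.0709 0.2481]
```

View pics/c_side.png

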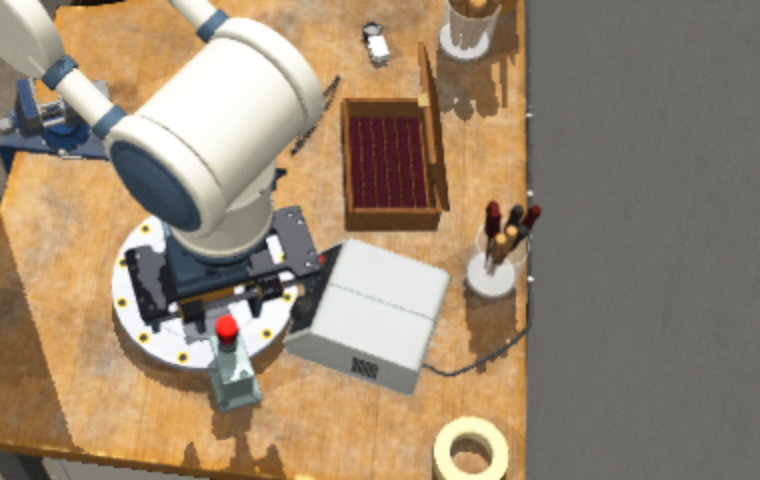

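The hand's finger tips straddle the knob (crop (228,328)), a bit above it, as expected from the height. Descend and grip.

```bash
python3 -m pendant '[[[-0.5,-0.3,15],0],[[-0.7,-0.3,35],0],[[-0.7,-0.3,50],0],[[-0.7,-0.3,59],0],[[-0.7,-0.3,62.5],0],[[-0.7,-0.3,62.5],0],[[-0.7,-0.3,62.5],0]]' && python3 -m pendant '[[[0,0,0],0],[[0,0,0],0],[[0,0,0],0],[[0,0,0],0],[[0,0,0],0],[[0,0,0],0],[[0,0,0],0],[[0,0,0],0]]' 0 55; python3 go.py 548.2 -275.3 88 24
```

```text
time: 12.5
tool_pos: [0.5486, -0.2761, 0.0883]
tcp_rot: [[-0.407, 0.914, 0.001], [0.914, 0.407, -0.001], [-0.001, 0.001, -1.0]]
wrist_force: [-0.9, -0.4, -0.1]
gripper_width: 0.0503
grasp_force: 0.0
time: 13.3
tool_pos: [0.5495, -0.2754, 0.0879]
tcp_rot: [[-0.407, 0.914, 0.002], [0.914, 0.407, 0.0], [-0.001, 0.002, -1.0]]
wrist_force: [8.4, 5.8, -0.7]
gripper_width: 0.0225
grasp_force: 55.0
shift [ 0.7 -1.2 -0.1] turn -0.0 pos [ 549.5 -275.4   87.9] yaw 24.0 t 13.3 F [ 8.4  5.8 -0.7] w 0.02254966615740499 g 54.99933585408144 j [-32.  35.  86.   0.  58. -56.]
```

```bash
python3 -m pendant '[[[0,0.5,0],0],[[0,1,0],0],[[0,1,-2],0],[[0,1,-4],0],[[0,1,-6],0],[[0,1,-6],0]]' && python3 go.py 548.2 -275.3 104 24
```

```text
time: 13.9
tool_pos: [0.5496, -0.2754, 0.0935]
tcp_rot: [[-0.406, 0.914, 0.001], [0.914, 0.406, 0.0], [-0.0, 0.001, -1.0]]
wrist_force: [6.7, 0.5, -7.5]
gripper_width: 0.023
grasp_force: 55.0
shift [  0.6  -1.2 -10.5] turn -0.0 pos [ 549.6 -275.4   93.5] yaw 24.0 t 13.9 F [ 6.7  0.5 -7.5] w 0.022961722256200096 g 54.99730466399342 j [-32.  35.  86.   0.  59. -56.]
```

```bash
python3 -m pendant '[[[0,0.4,-2],0],[[0,0.4,-4],0],[[0,0.4,-6],0],[[0,0.4,-8],0],[[0,0.4,-9.5],0],[[0,0.4,-9.5],0],[[0,0.4,-9.5],0]]' && python3 -m pendant '[[[0,0,-0.5],0],[[0,0,-1],0],[[0,0,-1],0],[[0,0,-1],0]]' && python3 go.py 548.2 -275.3 104 24
```

```text
time: 14.6
tool_pos: [0.5496, -0.2753, 0.1027]
tcp_rot: [[-0.406, 0.914, -0.0], [0.914, 0.406, 0.0], [0.0, -0.0, -1.0]]
wrist_force: [5.7, -0.9, -11.9]
gripper_width: 0.0227
grasp_force: 55.0
time: 15.0
tool_pos: [0.5496, -0.2753, 0.1036]
tcp_rot: [[-0.406, 0.914, -0.0], [0.914, 0.406, 0.0], [0.0, -0.0, -1.0]]
wrist_force: [6.4, -1.4, -12.3]
gripper_width: 0.0229
grasp_force: 55.0
shift [ 0.6 -1.2 -0.4] turn -0.0 pos [ 549.6 -275.3  103.6] yaw 24.0 t 15.0 F [  6.4  -1.4 -12.3] w 0.02289078766410613 g 54.996261480264366 j [-32.  34.  85.   0.  60. -56.]
```

```bash
python3 -m pendant '[[[0,0,-0.3],0],[[0,0,-0.6],0],[[0,0,-0.6],0],[[0,0,-0.6],0]]' && python3 -m pendant '[[[0,0,-0.3],0],[[0,0,-0.6],0],[[0,0,-0.6],0],[[0,0,-0.6],0]]'
```

```text
time: 15.4
tool_pos: [0.5495, -0.2753, 0.104]
tcp_rot: [[-0.406, 0.914, -0.0], [0.914, 0.406, 0.0], [0.0, -0.0, -1.0]]
wrist_force: [6.3, -0.9, -14.5]
gripper_width: 0.0228
grasp_force: 55.0
time: 15.8
tool_pos: [0.5495, -0.2753, 0.1041]
tcp_rot: [[-0.406, 0.914, -0.001], [0.914, 0.406, 0.0], [0.001, -0.0, -1.0]]
wrist_force: [8.9, -3.2, -24.1]
gripper_width: 0.0228
grasp_force: 55.0
```

Force jumped at the stop (24 N, no further motion), so the plunger is fully up. Check that it holds and look.

```bash
python3 -m pendant '[[[0,0,0.3],0],[[0,0,0.3],0],[[0,0,0.3],0],[[0,0,0.3],0],[[0,0,0.3],0],[[0,0,0.3],0],[[0,0,0.3],0],[[0,0,0.3],0],[[0,0,0.3],0],[[0,0,0.3],0]]' ; python3 chk.py d pumice loupe wood_block; python3 - <<'E'
from h import *
im,d=r.get_image("side"); cv2.imwrite("pics/d_zoom.png",cv2.resize(im[260:400,210:390],None,fx=4,fy=4,interpolation=cv2.INTER_CUBIC)[:,:,::-1])
E
```

```text
time: 16.8
tool_pos: [0.5495, -0.2753, 0.1041]
tcp_rot: [[-0.406, 0.914, -0.0], [0.914, 0.406, 0.0], [0.001, -0.0, -1.0]]
wrist_force: [8.2, -2.6, -18.4]
gripper_width: 0.0229
grasp_force: 55.0
top loupe 0.64 [240. 196.] [0.6825 0.2108 0.0139] hi [-0.0003  0.0139  0.0188]
side loupe 0.63 [368. 197.] [0.6839 0.2146 0.0136] hi [0.0051 0.0136 0.0194]
```

View pics/d_zoom.png

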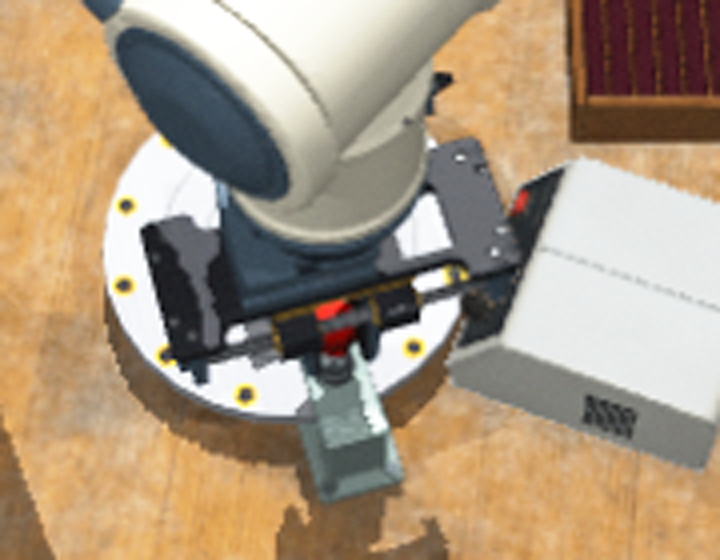

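View pics/d_top.png

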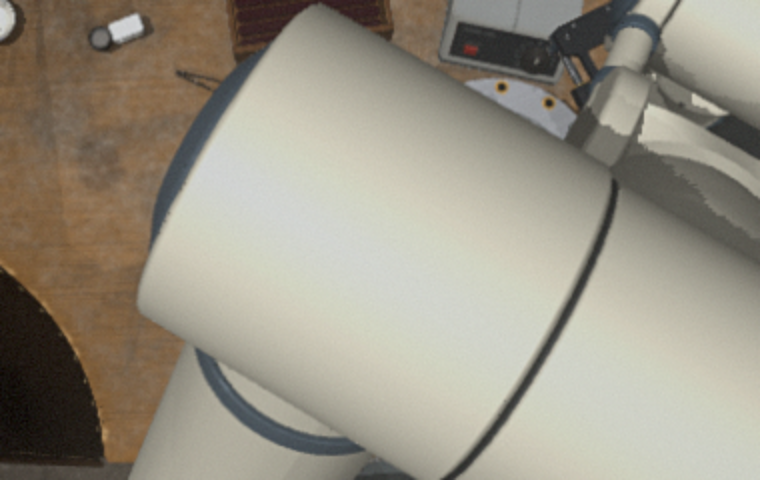

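The zoom shows the red knob held between the fingers at (335,325), with the stem exposed below at (335,368). The arm hides the block in both views, but the gripper body is about 100 mm above it. I'm handing in.

```bash
python3 -c "
from workcell import r
print(r.hand_in())"
```

```text
the job is handed in; nothing more can be done
None
```

I set the block flat on the pad, centred to within about 3 mm, and let go; I then pulled the plunger up to its stop and handed in still holding it there, though the arm hid the block from both cameras in the last pictures.

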